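# Wind the badge carousel and shut its lapped doors

### The job

Wind up the badge display case: turn the brass key on top clockwise, a part turn at a time, until the gauge's pointer stands in the green band, without ever overwinding it into the red. Then let go of the key and shut the two doors fully, the yellow rebated one first and the blue flanged one last so that its flange laps over. Leave the loose badges and the stack of shells around the case where they are.

Things in the scene. Friction and masses are not known exactly. Their poses are not given: they have to be found in the camera images.
- case: Plywood display case for badges, fixed to the table: 180 deep (its x) x 240 wide (its y) x 170 mm high, grey painted top, a drum of badges inside. Origin: centre of its underside, on the table. Its open front faces its own -x (towards the robot), +y is its left side seen from the robot, z up; it stands turned by a little either way. The brass key stands on its top, on its x axis 10 mm behind the middle.
- key_grip (a point): Centre of the brass butterfly key on the case's top, 208 mm above the table, on the vertical turning axis. The key is an upright plate 70 mm across (its own x), 10 mm thick (its own y), 32 mm high (from 192 to 224 mm above the table) on a 9 mm shaft, 22 mm clear of the case top. Take it by its two flat faces from above; the axes turn with the key.
- key (a joint): How far the key is wound, rad; it grows as the key is turned clockwise seen from above (0 = run down, wings along the case's x axis). It is geared to the gauge: 4.0 to 5.0 is the gauge's green band, above 5.0 is red (overwound), stop at 6.5. Starts between 0.1 and 1.5, so it takes several turns of the wrist. A click holds the key wherever it is let go. It takes 0.10 to 0.16 N m to turn, more as the spring fills.
- gauge (a point): Centre of the round white winding gauge, 76 mm across, flat on the case's top, left (+y) of the key, 170 mm above the table. Along its rim: a grey arc, then a green one, then a red one, met in that order as the pointer turns clockwise.
- pointer_tip (a point): Tip of the black pointer of the gauge, 29 mm from the gauge's centre. It turns clockwise by 0.4 of the key's turn; it points at the case's +x turned 1.3 rad anticlockwise when the key is at 0; the green band is from 1.6 to 2.0 rad clockwise of that.
- rebated (a joint): Angle of the yellow door, the rebated one (left, +y), rad: 0 shut, growing as it swings out towards the robot; its thinned wooden edge strip lies under the other door's flange when shut. Starts between 0.75 and 1.1, stays where it is left, needs 0.06 N m or so (under 1 N at its edge). Stop at 0.
- rebated_hinge (a point): Top of the yellow door's upright hinge line, on the door's inner face, 153 mm above the table; its x, y axes are those of the case turned with the door: at any angle the door runs from here along its own -y, and its outer face looks to its own -x.
- rebated_edge (a point): Point at the top of the yellow door's outer face, 100 mm from the hinge line and 14 mm out from the inner face; the full thickness ends here and a 6 mm thin strip, set back 8 mm, goes on for 18 mm. Door 133 mm high, from 20 to 153 mm above the table; a small pull knob 18 mm proud stands on the outer face 60 mm above the table, 80 mm from the hinge.
- flanged (a joint): Angle of the blue door, the flanged one (right, -y), rad: 0 shut, growing as it swings out towards the robot; the aluminium flange on its free edge laps over the yellow door's thin edge, so it has to be shut last. Starts between 0.75 and 1.1, same stiffness. Stop at 0.
- flanged_hinge (a point): Top of the blue door's upright hinge line, on its inner face, 153 mm above the table; the door runs from here along its own +y, and its outer face looks to its own -x.
- flanged_edge (a point): Point at the top of the blue door's outer face, 100 mm from the hinge line, 14 mm out from the inner face; the blue panel goes on to 117 mm, the 6 mm thick flange, flush with the outer face, to 134 mm. Door 133 mm high; pull knob 18 mm proud, 60 mm above the table, 90 mm from the hinge.
- badge_a: finished red pin badge, 74 mm disc, 9 mm thick, lying near the case's left (+y) front corner. Leave alone. Origin: centre of its underside.
- badge_b: finished green pin badge, 58 mm disc, 9 mm thick, lying near the case's right (-y) side. Leave alone. Origin: centre of its underside.
- shell_stack: stack of metal badge shells, 75 mm across, 40 mm high, near the case's left (+y) side. Leave alone. Origin: centre of its underside.

How it is judged:
By the outcome, as a careful person would: the job done as asked, in the order asked, and still so for the second after the job is handed in, with the robot touching nothing.
It also fails if it takes over 72 s, if anything falls off the work surface, if the arm or the gripper's body presses on something with over 40 N, if the wrist force passes 120 N, or if a joint passes its speed limit or range.

### The arm

A 6-joint arm with a two-finger parallel gripper is mounted at the origin on the work surface. World frame = base frame: x ahead of the robot, y to its left, z up, the work surface at z = 0. Lengths are in m, angles in rad, forces in N, time in s.
With the tool pointing down it reaches from about 0.25 to 0.775 m from the base axis. Payload 4 kg.
Tool frame: the origin (TCP) lies at the very end of the fingers, on their centre line; the grasp point (between the pads) lies 19 mm behind it; z points along the fingers, y is the line along which they close (so a half turn about z gives the same grasp; the last joint's range is limited). The gripper opens to 94 mm and grips with 3 to 60 N. Pads are 16 mm wide; open, the fingers measure 119 mm over their backs; the gripper's body (75 mm by 177 mm) begins 78 mm behind the grasp point.
Start: joints at [-1.379, 0.087, 1.371, -0, 1.684, -0.103], TCP at [0.16, -0.526, 0.177] pointing down, gripper open.
Joint ranges: [-3.1, 3.1], [-0.76, 2.03], [0.27, 2.55], [-1.08, 4.22], [0.17, 2.65], [-2.57, 2.57]. Speed limits (rad/s): [2.79, 2.79, 3.14, 3.14, 3.14, 3.14].

### API

Orientations are given as [roll, pitch, yaw] about the fixed x, y, z axes, in that order (R = Rz(yaw) Ry(pitch) Rx(roll)).
In Python, from bench import robot, vision gives the robot as it stands.
- The arm moves only by the shell command python3 -m crank 'ROWS'. ROWS is JSON, a list of rows, each a list of 3 entries, a list of its own where there are three numbers: the closure, from 0 (fully open) to 1 (shut), then the shift along the tool's x, y, z in m, then the turn, a rotation vector about the tool's x, y, z in degrees. A call has 1 to 8 rows; each row shifts and turns the commanded pose from where the row before left it, along the tool's axes as they then stand; what a row does not reach is not made up. A row lasts 1/10 s, in which the tool goes at most 50 mm and 8.59 degrees, less where a joint would pass 70% of its speed; a pose out of reach is approached as far as the arm can. A call with a gripper value outside its range is refused whole. The fingers move at their own pace and stop on an object; the grip force is fixed at half the most. Time passes only in rows, so rows that do not move let the fingers close. It gives the time, the measured TCP pose, the force, the opening and the grip force at its end, in the units of the state.
- robot.get_obs(): the state, without advancing time (a new reading comes with each control period).
- vision.snapshot(name): name is "scene" or "side" or "wrist"; returns a dict with "color" (400x640x3 uint8, red, green, blue), "z_map" (400x640 float32, m along the optical axis (not along the pixel's ray), 0 where there is no reading), "fx", "fy", "cx", "cy" (pixels), "dist" ([k1, k2, p1, p2, k3] as OpenCV has them; the pictures are not rectified), "R" (3x3) and "t" (3): a world point X has camera coordinates R X + t. Camera axes: x right, y down, z forward; pixel columns grow to the right and rows downward; lengths in m; the calibration is good to about 2 mm. A picture is of the moment at which its call begins.
- robot.close_job(): hands the job in; it is judged then, once.
The state is a dict: "time": time; "joint_positions": joint angles; "qvel": joint speeds; "joint_torque": joint torques, N m; "tool_pos": TCP position; "ee_rot": TCP orientation; "wrist_force": force on the tool from outside, world axes, zero at the start; "wrist_torque": the same for the moment, N m; "width": finger opening in m; "finger_force": force on a finger pad.
Only numpy, scipy, OpenCV 4.12 (cv2) and the standard library are available. Lean on these libraries where they do the work, as an engineer would, in place of code of your own. Each camera call takes 0.05 s, during which the arm holds its last target. There are 200 camera calls.

## Working session

There is one attempt and no reset: what is moved stays moved. The work goes in short steps, Python scripts to look and compute and a shell command to move; the robot and the scene stay as the last step left them, time stands still between calls to the robot, and variables do not carry over. Pictures are saved under pics/ and viewed, at most 10 in all, crops included, and the job is handed in when it is done.

```bash
mkdir -p pics; ls; cat > h.py <<'E'
import numpy as np, cv2
from bench import robot, vision
def snap(n,f=None):
    s=vision.snapshot(n)
    if f: cv2.imwrite('pics/'+f,cv2.cvtColor(s['color'],cv2.COLOR_RGB2BGR))
    s['K']=np.array([[s['fx'],0,s['cx']],[0,s['fy'],s['cy']],[0,0,1.]]);s['R']=np.array(s['R']);s['t']=np.array(s['t']);s['dist']=np.array(s['dist'],float)
    return s
def ray(s,u,v):
    p=cv2.undistortPoints(np.array([[[u,v]]],float),s['K'],s['dist'])[0,0]
    return -s['R'].T@s['t'], s['R'].T@np.array([p[0],p[1],1.])
def px(s,u,v): # depth point
    o,d=ray(s,u,v);w=s['z_map'][v-1:v+2,u-1:u+2];w=w[w>0]
    return o+d*np.median(w) if len(w) else None
def cloud(s):
    H,W=s['z_map'].shape;g=np.stack(np.meshgrid(np.arange(W),np.arange(H)),-1).reshape(-1,1,2).astype(float)
    p=cv2.undistortPoints(g,s['K'],s['dist'])[:,0];z=s['z_map'].reshape(-1)
    P=(np.c_[p,np.ones(len(p))]*z[:,None]-s['t'])@s['R'];P[z==0]=np.nan
    return P.reshape(H,W,3)
def proj(s,X): return cv2.projectPoints(np.array(X,float).reshape(-1,1,3),cv2.Rodrigues(s['R'])[0],s['t'],s['K'],s['dist'])[0][:,0]
def plane(s,u,v,z):
    o,d=ray(s,u,v);return o+d*(z-o[2])/d[2]
E
python3 - <<'E'
from h import *
a=snap('scene','scene1.png');b=snap('side','side1.png')
for s in(a,b): print(-s['R'].T@s['t'], s['R'][2])
print(robot.get_obs())
E
```

```text
pics
[1.11351779 0.22764174 0.70492069] [-0.66119704 -0.21038627 -0.72010839]
[ 0.46276984 -0.7046998   0.6683908 ] [ 0.11408395  0.81215383 -0.57218092]
{'time': 0.1, 'joint_positions': array([-1.37908417e+00,  8.79117001e-02,  1.37208177e+00,  7.93692657e-07,
        1.68358324e+00, -1.03083760e-01]), 'qvel': array([-0.00152357, -0.00303848, -0.00147714, -0.00070978, -0.00021276,
       -0.00178894]), 'joint_torque': array([ 1.10915869e-03, -3.41253877e+01, -3.03302014e+01,  7.18779140e-02,
        3.04504589e-02, -1.05239501e-04]), 'tool_pos': array([ 0.15970075, -0.52574088,  0.17541537]), 'ee_rot': array([-3.13961921e+00, -2.04946106e-04,  2.94795801e-01]), 'wrist_force': array([-0.28969894, -0.47792081,  0.03760452]), 'wrist_torque': array([ 0.01547755, -0.02060111,  0.03464773]), 'finger_force': 0.0, 'width': 0.0935689372300195}
```

View pics/scene1.png

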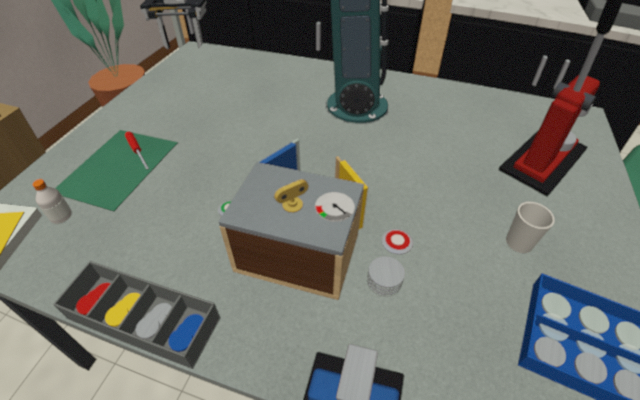

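View pics/side1.png

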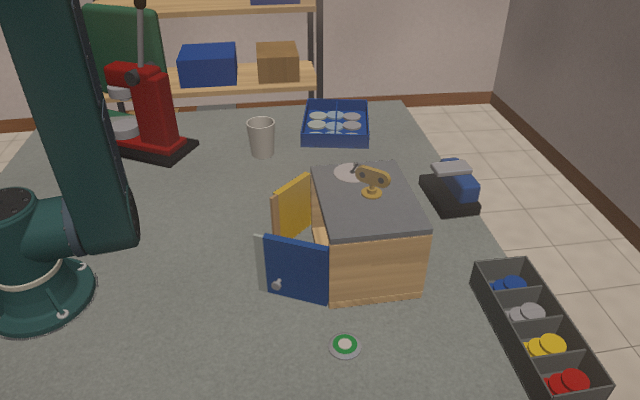

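The scene view shows the case top around (295,205), the key at (291,194), the gauge at (334,206), the blue door at (283,155) and the yellow door at (352,180). In the side view the key is at (372,180), the blue door at (297,268) and the yellow door at (292,208).

```bash
cat > m.py <<'E'
from h import *
a=snap('scene');b=snap('side')
A=cloud(a);B=cloud(b)
P=[]
for s,C in((a,A),(b,B)):
    c=s['color'].astype(int); grey=(c.max(-1)-c.min(-1)<35)
    m=(abs(C[...,2]-.17)<.006)&(C[...,0]>.25)&(C[...,0]<.8)&(abs(C[...,1])<.3)
    n,l,st,_=cv2.connectedComponentsWithStats(m.astype(np.uint8));k=1+st[1:,4].argmax();Q=C[l==k]
    r=cv2.minAreaRect((Q[:,:2]*1000).astype(np.float32));print('top',r,np.median(Q[:,2]),len(Q))
    # key
    m=(C[...,2]>.19)&(C[...,2]<.235)&(np.hypot(C[...,0]-r[0][0]/1e3,C[...,1]-r[0][1]/1e3)<.08)
    K=C[m]; 
    if len(K):
        kr=cv2.minAreaRect((K[:,:2]*1000).astype(np.float32));print('key',kr,K[:,2].min(),K[:,2].max(),len(K))
    R,G,Bl=[c[...,i] for i in range(3)]
    near=(np.hypot(C[...,0]-r[0][0]/1e3,C[...,1]-r[0][1]/1e3)<.3)&(C[...,2]>.03)&(C[...,2]<.165)
    for nm,m in(('yel',(R>150)&(G>120)&(Bl<90)&near),('blue',(Bl>R+50)&near&(Bl>G+20))):
        n,l,st,_=cv2.connectedComponentsWithStats(m.astype(np.uint8))
        if n<2: print(nm,'none');continue
        Q=C[l==1+st[1:,4].argmax()];d=cv2.fitLine((Q[:,:2]).astype(np.float32),cv2.DIST_HUBER,0,.001,.001).ravel()
        t=(Q[:,:2]-d[2:])@d[:2];print(nm,len(Q),'ends',d[2:]+d[:2]*np.percentile(t,1),d[2:]+d[:2]*np.percentile(t,99),'dir deg',np.degrees(np.arctan2(d[1],d[0])),Q[:,2].max())
E
python3 m.py
```

```text
top ((639.0335693359375, 23.0328369140625), (184.16856384277344, 239.13330078125), 1.151350498199463) 0.1704988614006117 7830
key ((649.6893310546875, 24.124835968017578), (13.267725944519043, 68.39676666259766), 50.8470458984375) 0.19049223920020342 0.2267056466337881 499
yel 183 ends [0.47353733 0.06919943] [0.54090563 0.14483721] dir deg 48.3095 0.15620714369189845
blue 471 ends [ 0.45203704 -0.04709451] [ 0.53213327 -0.09012449] dir deg -28.245958 0.15681283196183138
top ((642.0133056640625, 21.14275360107422), (180.7498779296875, 245.4145050048828), 1.4284648895263672) 0.16890271339329632 6559
key ((652.5501708984375, 20.21176528930664), (14.582225799560547, 68.00811004638672), 49.928428649902344) 0.19006835408023176 0.22463559599159857 566
yel 182 ends [0.4756152  0.07248749] [0.54408847 0.14057495] dir deg 44.838127 0.15415032394073824
blue 348 ends [ 0.44893541 -0.05604073] [ 0.55073304 -0.1050093 ] dir deg -25.689339 0.15453735051767525
```

Case: centre (0.6405, 0.022), yaw about 1.3°. The key is at (0.651, 0.022) with its wings at −39.6° world, so it's wound about 0.71 rad. It needs about 3.8 rad (218°) clockwise, in two grasps.

```bash
python3 -m crank '[[0,[0,0,-0.05],[0,0,0]],[0,[0,0,-0.05],[0,0,0]],[0,[0,0,-0.05],[0,0,0]],[0,[0.042,-0.0254,0],[0,0,0]],[0,[0.042,-0.0254,0],[0,0,0]],[0,[0.042,-0.0254,0],[0,0,0]],[0,[0.042,-0.0254,0],[0,0,0]],[0,[0.042,-0.0254,0],[0,0,0]]]'
python3 -m crank '[[0,[0.042,-0.0254,0],[0,0,0]],[0,[0.042,-0.0254,0],[0,0,0]],[0,[0.042,-0.0254,0],[0,0,0]],[0,[0.042,-0.0254,0],[0,0,0]],[0,[0.042,-0.0254,0],[0,0,0]],[0,[0.042,-0.0254,0],[0,0,0]],[0,[0.042,-0.0254,0],[0,0,0]],[0,[0.042,-0.0254,0],[0,0,0]]]'
python3 -m crank '[[0,[0.042,-0.0254,0],[0,0,0]],[0,[0.042,-0.0254,0],[0,0,0]],[0,[0,0,0],[0,0,-8]],[0,[0,0,0],[0,0,-8]],[0,[0,0,0],[0,0,-8]],[0,[0,0,0],[0,0,-8]],[0,[0,0,0],[0,0,-8]],[0,[0,0,0],[0,0,-8]]]'
python3 -m crank '[[0,[0,0,0],[0,0,-8]],[0,[0,0,0],[0,0,-8]],[0,[0,0,0],[0,0,-8]],[0,[0,0,0],[0,0,-8]],[0,[0,0,0],[0,0,-8]],[0,[0,0,0],[0,0,-8]],[0,[0,0,0],[0,0,-8]],[0,[0,0,0],[0,0,-8]]]'
python3 -c "
from h import *
o=robot.get_obs();print(o['joint_positions'],o['tool_pos'],o['ee_rot'])"
```

```text
time: 1.0
tool_pos: [0.3247, -0.3421, 0.3264]
ee_rot: [3.141, -0.0, 0.294]
wrist_force: [1.0, -1.3, 0.7]
width: 0.0942
finger_force: 0.0
time: 1.8
tool_pos: [0.5873, -0.0499, 0.3263]
ee_rot: [3.141, 0.0, 0.295]
wrist_force: [-0.2, -0.7, 0.9]
width: 0.094
finger_force: 0.0
time: 2.6
tool_pos: [0.6519, 0.0214, 0.326]
ee_rot: [-3.141, 0.0, 1.138]
wrist_force: [0.5, -0.7, 0.5]
width: 0.0939
finger_force: 0.0
time: 3.4
tool_pos: [0.6519, 0.0213, 0.326]
ee_rot: [-3.141, -0.001, 2.255]
wrist_force: [0.1, 1.0, 0.1]
width: 0.0938
finger_force: 0.0
[-5.41136726e-02  3.59175840e-01  7.49599306e-01 -9.74412687e-05
  2.03367565e+00 -7.38700649e-01] [0.65189288 0.02133903 0.32596108] [-3.14089946e+00 -5.13323635e-04  2.25533965e+00]
```

```bash
python3 -m crank '[[0,[0,0,0],[0,0,-5.6]],[0,[0,0,0],[0,0,-5.6]],[0,[0,0,0],[0,0,0]]]'
python3 - <<'E'
from h import *
s=snap('wrist','w1.png');C=cloud(s);print(-s['R'].T@s['t'])
m=(C[...,2]>.212)&(C[...,2]<.232)&(np.hypot(C[...,0]-.651,C[...,1]-.022)<.06)
K=C[m];print(len(K))
if len(K):print(cv2.minAreaRect((K[:,:2]*1000).astype(np.float32)),np.median(K[:,2]))
E
```

```text
time: 3.7
tool_pos: [0.6519, 0.0213, 0.326]
ee_rot: [-3.141, -0.001, 2.445]
wrist_force: [0.0, -0.4, 0.7]
width: 0.0939
finger_force: 0.0
[0.58791094 0.07424105 0.5333866 ]
466
((650.5055541992188, 21.914709091186523), (9.439796447753906, 66.31867980957031), 50.3061637878418) 0.2226229619283786
```

View pics/w1.png

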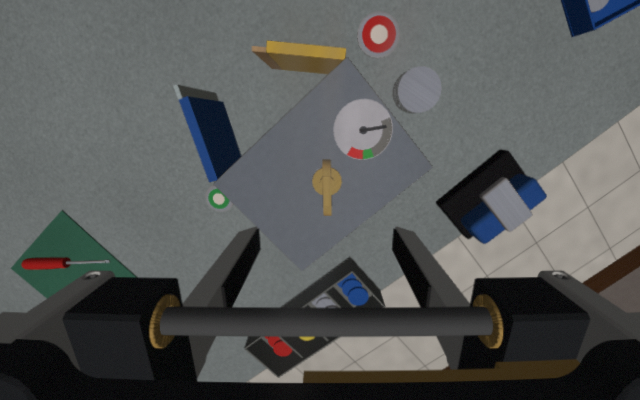

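The wrist view shows the key upright at (327,187), lined up between the fingers. The pointer is in grey at (385,127), with green at (368,154). I'll descend and grip.

```bash
python3 -m crank '[[0,[0.0015,0,0.045],[0,0,0]],[0,[0,0,0.045],[0,0,0]],[0,[0,0,0.03],[0,0,0]],[0,[0,0,0.017],[0,0,0]],[1,[0,0,0],[0,0,0]],[1,[0,0,0],[0,0,0]],[1,[0,0,0],[0,0,0]],[1,[0,0,0],[0,0,0]]]'
python3 -m crank '[[1,[0,0,0],[0,0,0]],[1,[0,0,0],[0,0,0]],[1,[0,0,0],[0,0,0]],[1,[0,0,0],[0,0,0]]]'
```

```text
time: 4.55
tool_pos: [0.6518, 0.0223, 0.1917]
ee_rot: [3.139, 0.003, 2.445]
wrist_force: [-0.4, -0.2, 0.5]
width: 0.0657
finger_force: 0.0
time: 4.95
tool_pos: [0.6508, 0.0223, 0.1895]
ee_rot: [3.142, 0.0, 2.445]
wrist_force: [-0.2, 0.3, 0.2]
width: 0.0334
finger_force: 0.0
```

```bash
python3 -m crank '[[1,[0,0,0],[0,0,0]],[1,[0,0,0],[0,0,0]],[1,[0,0,0],[0,0,0]],[1,[0,0,0],[0,0,0]],[1,[0,0,0],[0,0,0]]]'
python3 -m crank '[[1,[0,0,0],[0,0,5]],[1,[0,0,0],[0,0,5]],[1,[0,0,0],[0,0,5]],[1,[0,0,0],[0,0,5]]]'
python3 -c "
from h import *
o=robot.get_obs();print(o['joint_positions'],o['wrist_torque'],o['finger_force'],o['width'])"
```

```text
time: 5.45
tool_pos: [0.6513, 0.0229, 0.1894]
ee_rot: [3.14, 0.0, 2.446]
wrist_force: [2.3, 2.2, -1.5]
width: 0.0093
finger_force: 30.0
time: 5.85
tool_pos: [0.6516, 0.0232, 0.1894]
ee_rot: [3.139, -0.0, 2.093]
wrist_force: [2.8, 3.5, -0.9]
width: 0.0093
finger_force: 30.0
[-5.22020779e-02  3.14959898e-01  1.07753942e+00  1.42402357e-03
  1.74739224e+00 -5.74615010e-01] [ 0.51216195 -0.7477464   0.09282088] 29.99962091445923 0.009319848529968578
```

```bash
python3 -m crank '[[1,[0,0,0],[0,0,8]],[1,[0,0,0],[0,0,8]],[1,[0,0,0],[0,0,8]],[1,[0,0,0],[0,0,8]],[1,[0,0,0],[0,0,8]],[1,[0,0,0],[0,0,8]],[1,[0,0,0],[0,0,8]],[1,[0,0,0],[0,0,8]]]'
python3 -m crank '[[1,[0,0,0],[0,0,8]],[1,[0,0,0],[0,0,8]],[1,[0,0,0],[0,0,8]],[1,[0,0,0],[0,0,8]],[1,[0,0,0],[0,0,8]],[1,[0,0,0],[0,0,8]],[1,[0,0,0],[0,0,8]],[1,[0,0,0],[0,0,0]]]'
python3 - <<'E'
from h import *
o=robot.get_obs();print(o['joint_positions'],o['wrist_torque'],o['finger_force'],o['width'])
s=snap('wrist','w2.png')
E
```

```text
time: 6.65
tool_pos: [0.6528, 0.0231, 0.1895]
ee_rot: [3.138, -0.004, 0.974]
wrist_force: [6.2, 1.5, -2.2]
width: 0.0096
finger_force: 30.0
time: 7.45
tool_pos: [0.6533, 0.0221, 0.1895]
ee_rot: [3.141, -0.006, -0.001]
wrist_force: [6.6, 1.1, -2.5]
width: 0.0096
finger_force: 30.0
[-5.28266544e-02  3.15564222e-01  1.07669621e+00 -6.04483212e-06
  1.74361304e+00  1.51875150e+00] [ 0.25327473 -1.37567712  0.03276681] 29.98622551560402 0.009635584720449732
```

View pics/w2.png

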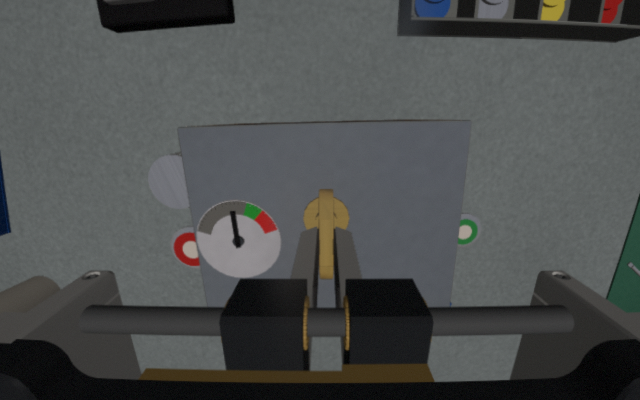

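The pointer is in grey at (233,213), short of green at (252,210), and the key stands at about 3.16 rad. I'll let go, rise, turn back 180° and grip again.

```bash
python3 -m crank '[[0.6,[0,0,0],[0,0,0]],[0.6,[0,0,0],[0,0,0]],[0.6,[0,0,0],[0,0,0]],[0.6,[0,0,-0.025],[0,0,0]],[0.6,[0,0,-0.035],[0,0,0]],[0.6,[0,0,0],[0,0,-4]],[0.6,[0,0,0],[0,0,-8]],[0.6,[0,0,0],[0,0,-8]]]'
python3 -m crank '[[0.6,[0,0,0],[0,0,-8]],[0.6,[0,0,0],[0,0,-8]],[0.6,[0,0,0],[0,0,-8]],[0.6,[0,0,0],[0,0,-8]],[0.6,[0,0,0],[0,0,-8]],[0.6,[0,0,0],[0,0,-8]],[0.6,[0,0,0],[0,0,-8]],[0.6,[0,0,0],[0,0,-8]]]'
python3 -m crank '[[0.6,[0,0,0],[0,0,-8]],[0.6,[0,0,0],[0,0,-8]],[0.6,[0,0,0],[0,0,-8]],[0.6,[0,0,0],[0,0,-8]],[0.6,[0,0,0],[0,0,-8]],[0.6,[0,0,0],[0,0,-8]],[0.6,[0,0,0],[0,0,-8]],[0.6,[0,0,0],[0,0,-8]]]'
python3 -m crank '[[0.6,[0,0,0],[0,0,-8]],[0.6,[0,0,0],[0,0,-8]],[0.6,[0,0,0],[0,0,-8]],[0.6,[0,0,0],[0,0,-8]],[0.6,[0,0,0],[0,0,0]]]'
python3 - <<'E'
from h import *
o=robot.get_obs();print(o['joint_positions'],o['tool_pos'],o['ee_rot'])
for n in('wrist','side'):
    C=cloud(snap(n))
    m=(C[...,2]>.205)&(C[...,2]<.23)&(np.hypot(C[...,0]-.651,C[...,1]-.022)<.04)
    K=C[m];print(n,len(K))
    if len(K):print(cv2.minAreaRect((K[:,:2]*1000).astype(np.float32)),np.median(K[:,2]))
E
```

```text
time: 8.3
tool_pos: [0.6506, 0.0221, 0.2501]
ee_rot: [3.141, -0.0, 0.356]
wrist_force: [0.8, -0.2, -0.1]
width: 0.0377
finger_force: 0.0
time: 9.1
tool_pos: [0.6504, 0.0221, 0.2495]
ee_rot: [-3.141, 0.0, 1.473]
wrist_force: [0.3, 0.1, 0.4]
width: 0.0377
finger_force: 0.0
time: 9.9
tool_pos: [0.6504, 0.0221, 0.2496]
ee_rot: [-3.141, -0.0, 2.59]
wrist_force: [-0.1, 0.0, -0.1]
width: 0.0376
finger_force: 0.0
time: 10.4
tool_pos: [0.6504, 0.0221, 0.2495]
ee_rot: [-3.141, -0.001, -3.14]
wrist_force: [-0.7, 1.2, 0.2]
width: 0.0377
finger_force: 0.0
[-5.28468240e-02  3.19924177e-01  9.53160088e-01 -3.70955366e-04
  1.86902376e+00 -1.62485165e+00] [0.65044244 0.02213848 0.24952044] [-3.14126638e+00 -5.33755264e-04 -3.14049315e+00]
wrist 808
((650.4459228515625, 21.87610626220703), (67.69969177246094, 10.002938270568848), 0.18826277554035187) 0.22252115354944965
side 385
((651.8654174804688, 20.217317581176758), (15.02155876159668, 68.83513641357422), 89.79833221435547) 0.21560415089019735
```

```bash
python3 -m crank '[[0.6,[0,0,0.035],[0,0,0]],[0.6,[0,0,0.025],[0,0,0]],[1,[0,0,0],[0,0,0]],[1,[0,0,0],[0,0,0]],[1,[0,0,0],[0,0,0]],[1,[0,0,0],[0,0,0]],[1,[0,0,0],[0,0,0]],[1,[0,0,0],[0,0,0]]]'
python3 -m crank '[[1,[0,0,0],[0,0,0]],[1,[0,0,0],[0,0,7]],[1,[0,0,0],[0,0,7]],[1,[0,0,0],[0,0,7]],[1,[0,0,0],[0,0,7]],[1,[0,0,0],[0,0,7]],[1,[0,0,0],[0,0,7]],[1,[0,0,0],[0,0,7]]]'
python3 -m crank '[[1,[0,0,0],[0,0,7]],[1,[0,0,0],[0,0,7]],[1,[0,0,0],[0,0,7]],[1,[0,0,0],[0,0,7]],[1,[0,0,0],[0,0,0]],[1,[0,0,0],[0,0,0]]]'
python3 -m crank '[[0.6,[0,0,0],[0,0,0]],[0.6,[0,0,0],[0,0,0]],[0.6,[0,0,0],[0,0,0]],[0.6,[0,0,-0.025],[0,0,0]],[0.6,[0,0,-0.045],[0,0,0]],[0.6,[0,0,-0.05],[0,0,0]],[0.6,[0,0,-0.02],[0,0,0]],[1,[0,0,0],[0,0,0]]]'
python3 - <<'E'
from h import *
o=robot.get_obs();print(o['joint_positions'],o['tool_pos'],o['ee_rot'])
s=snap('wrist','w3.png');C=cloud(s)
m=(C[...,2]>.205)&(C[...,2]<.23)&(np.hypot(C[...,0]-.651,C[...,1]-.022)<.04)
K=C[m];print(cv2.minAreaRect((K[:,:2]*1000).astype(np.float32)),np.median(K[:,2]))
E
```

```text
time: 11.3
tool_pos: [0.6518, 0.0222, 0.192]
ee_rot: [-3.141, 0.004, -3.14]
wrist_force: [1.2, -0.1, 5.7]
width: 0.0092
finger_force: 30.0
time: 12.1
tool_pos: [0.652, 0.0226, 0.192]
ee_rot: [3.138, 0.003, 2.284]
wrist_force: [0.7, 0.5, 5.3]
width: 0.009
finger_force: 33.0
time: 12.7
tool_pos: [0.6522, 0.0226, 0.1919]
ee_rot: [3.136, 0.001, 1.8]
wrist_force: [1.5, 0.9, 5.4]
width: 0.0092
finger_force: 33.1
time: 13.5
tool_pos: [0.6518, 0.0222, 0.3341]
ee_rot: [3.134, 0.002, 1.799]
wrist_force: [-0.5, 1.0, -0.2]
width: 0.0326
finger_force: 0.0
[-5.27680906e-02  3.55952703e-01  7.37410216e-01 -1.70360539e-04
  2.04005190e+00 -2.81233891e-01] [0.65183422 0.02219312 0.3340513 ] [3.13377807e+00 2.41503214e-03 1.79917503e+00]
((650.5225219726562, 22.963184356689453), (9.960153579711914, 68.48207092285156), 13.171814918518066) 0.22247180370018005
```

View pics/w3.png

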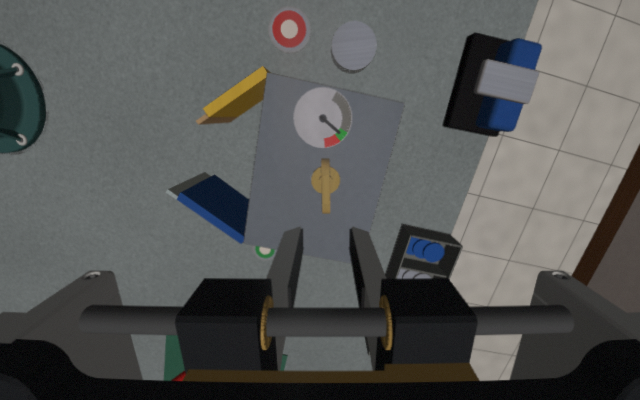

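The pointer stands in the middle of the green band at (342,133), and the key angle is 4.50 rad. Now I'll measure the doors from this view.

```bash
python3 - <<'E'
from h import *
for nm in('wrist','side'):
  s=snap(nm);C=cloud(s)
  m=(C[...,2]>.145)&(C[...,2]<.160)&(C[...,0]>.40)&(C[...,0]<.56)&(C[...,1]>-.15)&(C[...,1]<.19)
  n,l,st,_=cv2.connectedComponentsWithStats(m.astype(np.uint8))
  for i in range(1,n):
    if st[i,4]>40:
        Q=C[l==i];r=cv2.minAreaRect((Q[:,:2]*1000).astype(np.float32));print(nm,st[i,4],np.median(Q[:,2]),r,cv2.boxPoints(r).round().tolist())
c,sn=np.cos(.0227),np.sin(.0227)
for p in((-.09,.118),(-.09,-.118),(-.104,.033),(-.104,.1)): print(p,.6405+c*p[0]-sn*p[1],.022+sn*p[0]+c*p[1])
E
```

```text
wrist 994 0.15207900748015615 ((502.12628173828125, 101.14328002929688), (118.26484680175781, 14.884095191955566), 45.30765151977539) [[455.0, 64.0], [466.0, 54.0], [549.0, 138.0], [538.0, 148.0]]
wrist 911 0.1518952925323581 ((490.700439453125, -74.98207092285156), (16.043561935424805, 134.2026824951172), 64.2613754272461) [[427.0, -53.0], [548.0, -111.0], [555.0, -97.0], [434.0, -39.0]]
side 336 0.15137247755418018 ((506.96826171875, 95.54953002929688), (121.47515869140625, 29.38488006591797), 44.393775939941406) [[453.0, 64.0], [474.0, 43.0], [561.0, 128.0], [540.0, 149.0]]
side 646 0.1513759204853525 ((494.17034912109375, -76.20195007324219), (24.086854934692383, 141.7045440673828), 67.20491027832031) [[424.0, -60.0], [555.0, -115.0], [564.0, -93.0], [434.0, -38.0]]
(-0.09, 0.118) 0.5478448170910083 0.13792677464719402
(-0.09, -0.118) 0.5532015570175973 -0.098012423743745
(-0.104, 0.033) 0.5357777582617157 0.052630900824303925
(-0.104, 0.1) 0.5342569888757773 0.1196136393505451
```

Yellow hinge is at (0.549, 0.138) and the door is 0.80 rad open. Blue hinge is at (0.5535, −0.098) and its door is 1.10 rad open. Both fit the given ranges. I'll go to the outside of the yellow door.

```bash
python3 -m crank '[[1,[0,0,0],[0,0,-8.5]],[1,[0,0,0],[0,0,-8.5]],[1,[0,0,0],[0,0,-8.5]],[1,[0,0,0],[0,0,-8.5]],[1,[0,0,0],[0,0,-8.5]],[1,[0,0,0],[0,0,-8.5]],[1,[0,0,0],[0,0,-8.5]],[1,[0,0,0],[0,0,-8.5]]]'
python3 -m crank '[[1,[0,0,0],[0,0,-8.5]],[1,[0,0,0],[0,0,-0.5]],[1,[0.04,0.018,0],[0,0,0]],[1,[0.04,0.018,0],[0,0,0]],[1,[0.04,0.018,0],[0,0,0]],[1,[0.04,0.018,0],[0,0,0]],[1,[0.039,0.019,0],[0,0,0]],[1,[0,0,0],[0,0,0]]]'
```

```text
time: 14.45
tool_pos: [0.65, 0.0223, 0.3256]
ee_rot: [-3.141, -0.006, 2.992]
wrist_force: [0.0, 0.1, -0.1]
width: 0.0005
finger_force: 0.0
time: 15.25
tool_pos: [0.4475, 0.1147, 0.3296]
ee_rot: [3.141, -0.001, -3.139]
wrist_force: [0.8, -0.4, -0.5]
width: 0.0003
finger_force: 0.0
```

```bash
python3 -m crank '[[1,[0,0,0.046],[0,0,0]],[1,[0,0,0.046],[0,0,0]],[1,[0,0,0.046],[0,0,0]],[1,[0,0,0.046],[0,0,0]],[1,[0,0,0.046],[0,0,0]],[1,[0,0,0],[0,0,0]]]'
python3 -m crank '[[1,[-0.012,-0.010,0],[0,0,0]],[1,[-0.012,-0.010,0],[0,0,0]],[1,[-0.012,-0.010,0],[0,0,0]],[1,[-0.012,-0.010,0],[0,0,0]]]'
python3 -m crank '[[1,[-0.012,-0.010,0],[0,0,0]],[1,[-0.012,-0.010,0],[0,0,0]],[1,[0,0,0],[0,0,0]]]'
python3 - <<'E'
from h import *
snap('side','s2.png')
E
```

```text
time: 15.85
tool_pos: [0.4438, 0.1116, 0.0892]
ee_rot: [-3.139, -0.021, 3.141]
wrist_force: [-1.3, -0.9, -1.3]
width: 0.0004
finger_force: 0.0
time: 16.25
tool_pos: [0.5031, 0.0721, 0.1022]
ee_rot: [3.141, 0.005, -3.141]
wrist_force: [-0.5, 1.5, 0.5]
width: 0.0004
finger_force: 0.5
time: 16.55
tool_pos: [0.5257, 0.0512, 0.0996]
ee_rot: [-3.141, 0.001, 3.141]
wrist_force: [0.3, 0.0, -0.1]
width: 0.0005
finger_force: 0.0
```

View pics/s2.png

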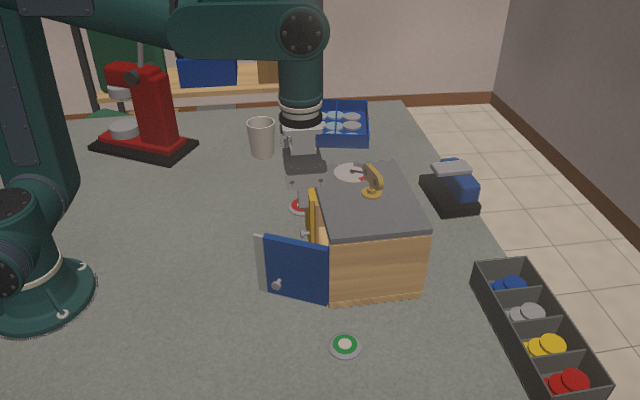

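Yellow is nearly shut at (312,218), and the finger is on its outside. Push gently until the stop's force shows.

```bash
python3 -m crank '[[1,[-0.003,0,0],[0,0,0]],[1,[-0.003,0,0],[0,0,0]],[1,[0,0,0],[0,0,0]]]'
python3 -m crank '[[1,[-0.003,0,0],[0,0,0]],[1,[0,0,0],[0,0,0]]]'
python3 -m crank '[[1,[-0.003,0,0],[0,0,0]],[1,[0,0,0],[0,0,0]]]'
```

```text
time: 16.9
tool_pos: [0.5277, 0.0531, 0.0994]
ee_rot: [-3.141, -0.004, -3.139]
wrist_force: [-4.8, -1.3, 2.7]
width: 0.0003
finger_force: 2.5
time: 17.1
tool_pos: [0.5277, 0.0531, 0.0995]
ee_rot: [-3.14, -0.011, -3.139]
wrist_force: [-13.4, -2.8, 7.3]
width: 0.0002
finger_force: 6.3
time: 17.3
tool_pos: [0.5276, 0.053, 0.0994]
ee_rot: [-3.14, -0.018, -3.139]
wrist_force: [-19.6, -2.8, 10.7]
width: 0.0006
finger_force: 10.1
```

The yellow door is on its stop (x 0.5277 as predicted, force rising). Back off, rise, and go over to the outside of the blue door.

```bash
python3 -m crank '[[1,[0.02,0,0],[0,0,0]],[1,[0.03,0,0],[0,0,0]],[1,[0.034,0,0],[0,0,0]],[1,[0,0,-0.04],[0,0,0]],[1,[0,0,-0.04],[0,0,0]],[1,[0,0,-0.04],[0,0,0]],[1,[0,0,0],[0,0,0]]]'
python3 -m crank '[[1,[0,-0.04,0],[0,0,0]],[1,[0,-0.04,0],[0,0,0]],[1,[0,-0.04,0],[0,0,0]],[1,[0,-0.042,0],[0,0,0]],[1,[0,0,0],[0,0,0]],[1,[0,0,0],[0,0,0]]]'
```

```text
time: 18.0
tool_pos: [0.4546, 0.0534, 0.2264]
ee_rot: [-3.141, 0.013, -3.139]
wrist_force: [-0.2, 0.3, 0.6]
width: 0.0006
finger_force: 0.0
time: 18.6
tool_pos: [0.4517, -0.1092, 0.2187]
ee_rot: [3.141, -0.001, 3.142]
wrist_force: [-0.4, -0.4, 0.7]
width: 0.0006
finger_force: 0.0
```

```bash
python3 -m crank '[[1,[0,0,0.04],[0,0,0]],[1,[0,0,0.04],[0,0,0]],[1,[0,0,0.038],[0,0,0]],[1,[0,0,0],[0,0,0]]]'
python3 -m crank '[[1,[-0.009,0.012,0],[0,0,0]],[1,[-0.009,0.012,0],[0,0,0]],[1,[-0.009,0.012,0],[0,0,0]],[1,[-0.009,0.012,0],[0,0,0]]]'
python3 -m crank '[[1,[-0.009,0.012,0],[0,0,0]],[1,[-0.009,0.012,0],[0,0,0]],[1,[-0.009,0.012,0],[0,0,0]],[1,[-0.008,0.012,0],[0,0,0]],[1,[0,0,0],[0,0,0]]]'
python3 -m crank '[[1,[-0.004,0,0],[0,0,0]],[1,[0,0,0],[0,0,0]]]'
python3 -m crank '[[1,[-0.003,0,0],[0,0,0]],[1,[0,0,0],[0,0,0]]]'
```

```text
time: 19.0
tool_pos: [0.4475, -0.1056, 0.0952]
ee_rot: [3.137, -0.012, -3.137]
wrist_force: [-1.1, -0.5, -0.1]
width: 0.0006
finger_force: 0.0
time: 19.4
tool_pos: [0.4891, -0.0598, 0.1032]
ee_rot: [-3.141, 0.002, -3.139]
wrist_force: [-1.2, -2.0, 1.0]
width: 0.0003
finger_force: 0.7
time: 19.9
tool_pos: [0.5239, -0.011, 0.1012]
ee_rot: [3.141, 0.0, -3.138]
wrist_force: [0.1, 0.2, 0.6]
width: 0.0005
finger_force: 0.0
time: 20.1
tool_pos: [0.5271, -0.0131, 0.1013]
ee_rot: [-3.141, 0.0, -3.14]
wrist_force: [0.2, 0.3, -0.9]
width: 0.0004
finger_force: 0.0
time: 20.3
tool_pos: [0.5292, -0.0132, 0.1014]
ee_rot: [3.141, -0.001, -3.141]
wrist_force: [-1.5, -0.0, 0.0]
width: 0.0006
finger_force: 1.1
```

```bash
python3 -m crank '[[1,[-0.004,0,0],[0,0,0]],[1,[0,0,0],[0,0,0]]]'
python3 -m crank '[[1,[-0.003,0,0],[0,0,0]],[1,[0,0,0],[0,0,0]]]'
python3 -m crank '[[1,[0.02,0,0],[0,0,0]],[1,[0.04,0,0],[0,0,0]],[1,[0.04,0,0],[0,0,0]],[1,[0,0,-0.045],[0,0,0]],[1,[0,0,-0.045],[0,0,0]],[1,[0,0,-0.045],[0,0,0]],[1,[0.04,0,-0.03],[0,0,0]],[1,[0.04,0,0],[0,0,0]]]'
python3 -m crank '[[1,[0.03,0,0],[0,0,0]],[1,[0,0,0],[0,0,0]]]'
python3 - <<'E'
from h import *
print(robot.get_obs()['tool_pos'])
s=snap('side');
q=s['color'][120:340,220:470];cv2.imwrite('pics/s3.png',cv2.cvtColor(cv2.resize(q,None,fx=2.6,fy=2.6),cv2.COLOR_RGB2BGR))
w=snap('wrist','w4.png');c,sn=np.cos(.0227),np.sin(.0227)
for nm,s in(('wrist',w),('side',s)):
  C=cloud(s)
  x=C[...,0]-.6405;y=C[...,1]-.022;X=c*x+sn*y;Y=-sn*x+c*y
  for a,b in((.01,.04),(.04,.07),(.07,.1),(-.1,-.07),(-.07,-.04),(-.04,-.01)):
    m=(X>-.2)&(X<-.08)&(Y>a)&(Y<b)&(C[...,2]>.08)&(C[...,2]<.157)
    print(nm,a,m.sum(),np.percentile(X[m],[5,50]).round(4) if m.sum()>5 else '')
  m=(C[...,2]>.205)&(C[...,2]<.23)&(np.hypot(C[...,0]-.651,C[...,1]-.022)<.04)
  if m.sum()>20:print(cv2.minAreaRect((C[m][:,:2]*1000).astype(np.float32)))
E
```

```text
time: 20.5
tool_pos: [0.5292, -0.0132, 0.1014]
ee_rot: [-3.142, -0.011, -3.14]
wrist_force: [-12.7, -0.3, 6.5]
width: 0.0003
finger_force: 6.4
time: 20.7
tool_pos: [0.529, -0.0131, 0.1014]
ee_rot: [-3.141, -0.018, -3.14]
wrist_force: [-20.7, -0.8, 10.8]
width: 0.0005
finger_force: 10.3
time: 21.5
tool_pos: [0.3585, -0.0139, 0.2715]
ee_rot: [-3.139, 0.01, -3.14]
wrist_force: [-0.6, 0.5, 0.7]
width: 0.0005
finger_force: 0.0
time: 21.7
tool_pos: [0.3255, -0.0135, 0.2683]
ee_rot: [-3.14, 0.005, -3.141]
wrist_force: [0.1, 0.5, 0.4]
width: 0.0003
finger_force: 0.0
[ 0.3254676  -0.01347283  0.26825728]
wrist 0.01 0 
wrist 0.04 0 
wrist 0.07 6 [-0.0914 -0.0901]
wrist -0.1 0 
wrist -0.07 0 
wrist -0.04 16 [-0.0934 -0.0912]
side 0.01 129 [-0.1027 -0.1015]
side 0.04 108 [-0.1027 -0.1014]
side 0.07 106 [-0.1026 -0.1015]
side -0.1 148 [-0.1027 -0.1004]
side -0.07 155 [-0.1028 -0.1021]
side -0.04 144 [-0.1028 -0.102 ]
((652.0222778320312, 20.851783752441406), (12.274468421936035, 70.23493957519531), 13.752098083496094)
```

View pics/s3.png

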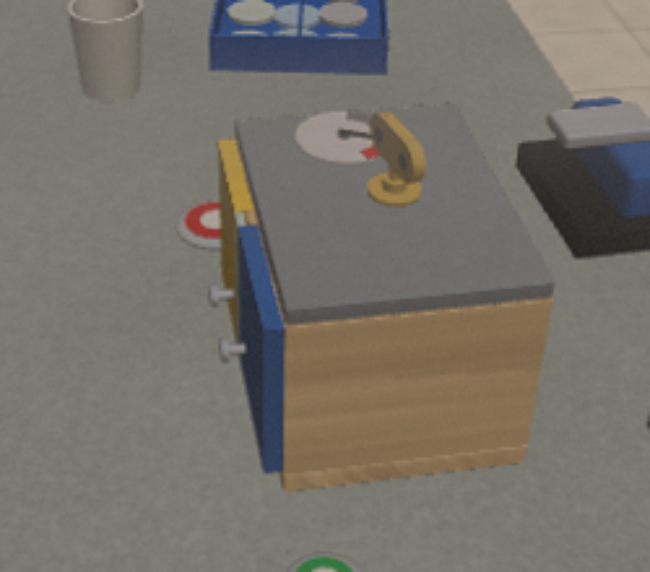

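View pics/w4.png

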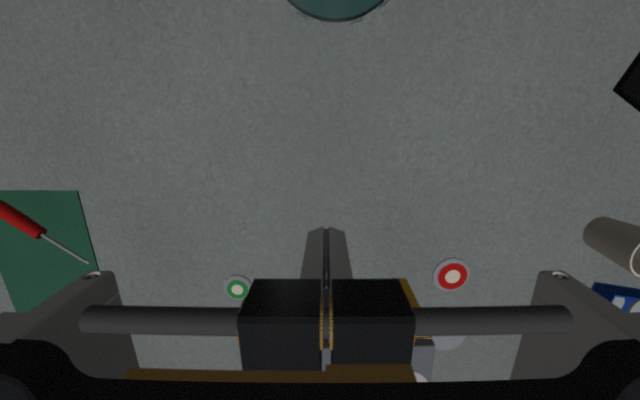

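In the side view both doors are flush along the front, with the flange lapping the yellow door at (245,220). The key is still at 4.5 rad. The badges are in place, seen from the wrist at (237,289) and (452,275), and the gripper is clear. I'm handing in.

```bash
python3 -c "
from bench import robot
print(robot.close_job())"
```

```text
the job is handed in; nothing more can be done
None
```

The job is handed in at about 22 s of the 72 s allowed: the key is wound to about 4.5 rad (mid-green), the yellow door was pushed to its stop first and the blue one last with its flange lapping over, and I never touched the badges or shells.

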